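# Set a camera module to 40 degrees on the rotary stage and take the test shot

## Robot

A 6-joint arm with a two-finger parallel gripper is mounted at the origin on the work surface. World frame = base frame: x ahead of the robot, y to its left, z up, the work surface at z = 0. Lengths are in m, angles in rad, forces in N, time in s.
With the tool pointing down it reaches from about 0.35 to 0.775 m from the base axis. Payload 7.3 kg.
Tool frame: the origin (TCP) lies at the centre of the arm's flange, where the gripper is bolted on; the fingertips stand 178 mm ahead of it and the grasp point (between the pads) lies 159 mm ahead of it; z points along the fingers, y is the line along which they close (so a half turn about z gives the same grasp; the last joint's range is limited). The gripper opens to 92 mm and grips with 3 to 60 N. Pads are 19 mm wide; open, the fingers measure 130 mm over their backs; the gripper's body (75 mm by 190 mm) begins 47 mm behind the grasp point.
Start: joints at [1.174, 0.342, 1.524, -0, 1.275, -0.146], TCP at [0.13, 0.509, 0.405] pointing down, gripper open.
Joint ranges: [-2.53, 2.53], [-0.77, 2.02], [0.04, 2.7], [-1, 4.14], [0.28, 2.66], [-3.11, 3.11]. Speed limits (rad/s): [2.57, 2.57, 3.14, 3.14, 3.14, 3.14].

## Interface

Orientations are given as [roll, pitch, yaw] about the fixed x, y, z axes, in that order (R = Rz(yaw) Ry(pitch) Rx(roll)).
In Python, from cell import telemetry, vision, ticket gives the robot as it stands.
- The arm moves only by the shell command python3 -m crank 'ROWS' [FORCE]. ROWS is JSON, a list of rows, each a list of 5 numbers: the gripper command: -1 is shut, 1 is fully open, values between are in proportion, then the shift along the tool's x, y, z in mm, then the turn about the tool's z in rad. In form: [[fingers, dx, dy, dz, roll], ...]. A call has 1 to 12 rows; each row is the pose to reach, as a shift and turn from the pose commanded when the call began, along the tool's axes at that moment; what a row does not reach only later rows make up. A row lasts 1/12 s, in which the tool goes at most 41.7 mm and 7.16 degrees, less where a joint would pass 70% of its speed; a pose out of reach is approached as far as the arm can. A call with a gripper value outside its range is refused whole. The fingers move at their own pace and stop on an object; FORCE is the grip in N (left out, the last holds). Time passes only in rows, so rows that repeat a pose let the fingers close. It gives the time, the measured TCP pose, the force, the opening and the grip force at its end, in the units of the state.
- telemetry.observe(): the state, without advancing time (a new reading comes with each control period).
- vision.read_camera(name): name is "scene" or "top" or "wrist"; returns (picture, depth): 384x512x3 uint8, red, green, blue; 384x512 float32, m along the optical axis (not along the pixel's ray), 0 where there is no reading.
- vision.get_calibration(name): a dict with "camera_matrix" (3x3 intrinsics, pixels), "rvec" (rotation vector, rad) and "tvec" (3), from world to camera coordinates, as OpenCV has them. Camera axes: x right, y down, z forward; pixel columns grow to the right and rows downward; lengths in m; the calibration is good to about 2 mm. The wrist camera is an equidistant fisheye: a pixel r from the principal point sees the ray r / f radians off the axis. A picture is of the moment at which its call begins: read the wrist's pose just before it. get_calibration takes no time and is no camera call; for the wrist camera it gives the pose at the moment of the call.
- ticket.hand_in(): hands the job in; it is judged then, once.
The state is a dict: "time": time; "qpos": joint angles; "qvel": joint speeds; "joint_efforts": joint torques, N m; "tool_pos": TCP position; "tool_rot": TCP orientation; "contact_force": force on the tool from outside, world axes, zero at the start; "torque": the same for the moment, N m; "opening": finger opening in m; "grip_force": force on a finger pad.
Only numpy, scipy, OpenCV 4.12 (cv2) and the standard library are available. Lean on these libraries where they do the work, as an engineer would, in place of code of your own. Each camera call takes 0.05 s, during which the arm holds its last target. There are 200 camera calls.

## Task

Pick the camera module off the blue mat and set it down in the frame on top of the rotary stage, flat inside the four low rails (do not drop it; either way round will do). Then, by its red handle, turn the stage until its scale reads 40 degrees against the index line, let go, and press the green shutter button fully down to take the test shot. Leave the module in its frame, the scale at 40, and everything else on the bench where it is.

Things in the scene. Friction and masses are not known exactly. Their poses are not given: they have to be found in the camera images.
- module: loose camera module, 0.12 to 0.23 kg: aluminium foot plate 60 (x) x 44 (y) x 4 mm, brass standoffs, green board with top 19 mm above the underside (red and white parts on it to 24 mm, at |x| > 17 mm), mid-board a black square lens holder 24 x 24 mm, 19 to 43 mm high: grip this, along x or y. On it a lens 20 mm across, up to 55 mm. Origin: centre of the underside; z up
- mat: blue mat 170 (x) x 130 (y) x 4 mm, fixed, on which the module starts; origin: centre of the underside
- stage: fixed base of the rotary stage, dark steel plate 150 x 150 x 18 mm; origin: centre of the underside; the dial turns about its z axis. The index block stands on its +x side
- index (a point): inner end of the black index line, on an aluminium block at the edge of the dial, 64.5 mm from the dial's axis along the stage's +x, 46.5 mm above the bench
- dial (a joint): scale reading of the dial at the index line, in rad (40 degrees = 0.698). Grows as the dial turns counter-clockwise seen from above; range 0 to 180 degrees, starts at 75 to 125. The dial is a disc 124 mm across, its rim top 46 mm above the bench. It turns with slight friction (about 0.12 N m) and stays where it is left
- scale_zero (a point): the dial's 0 mark, broad and red, on the white rim (54 mm from the axis, on the nest's x axis, 46 mm above the bench). From it the readings rise clockwise round the rim, seen from above, to 180: black marks each 5 degrees (short), 10 (longer) and 30 (longest), without figures; 40 is the first 10-degree mark past the first longest one
- nest (a point): centre of the dial's black upper face, 47 mm above the bench, on its axis: the module's underside rests here. Axes turn with the dial: at reading r, x points r counter-clockwise of the stage's x. Four aluminium rails, 4 mm thick and 5 mm high, frame 66 (x) x 50 (y) mm around it: the module's 60 mm side lies along x, with 3 mm to spare all round
- handle_top (a point): centre of the top of the dial's red upright handle post, 14 mm across, 80 mm from the dial's axis, 100 degrees counter-clockwise of the nest's x axis. Its top is 86 mm above the bench; it stands free down to an aluminium arm whose top is 44 mm above the bench. Rail tops are at 52 mm
- tester: grey tester box 110 (x) x 130 (y) x 45 mm, fixed, dark screen on its top; origin: centre of the underside
- shutter (a joint): travel of the shutter button, 0 when up, 0.006 m fully down; springs back; about 5 N fully down
- shutter_top (a point): centre of the top face of the green round button (30 mm across) on the tester's top; it is pressed straight down
- lens_cap: grey round lens cap, 28 mm across, 10 mm high, loose on the mat; bystander
- screwdriver: screwdriver 170 mm long lying on the bench near the robot; bystander
- cleaner: white bottle with red cap, 54 mm across, 130 mm tall; bystander
- screw_cup: small white bowl, 64 mm across, 35 mm high; bystander
- spare_lens: black spare lens, 34 mm across, 26 mm high, standing on the bench; bystander
- calliper: steel calliper 170 mm long with black slider, lying flat; bystander
Not all that is in view belongs to the job. Leave any purple look-alike of the stage alone. What is shaped like the module but purple is not meant.

How it is judged:
By the outcome, as a careful person would: the job done as asked, in the order asked, and still so for the second after the job is handed in, with the robot touching nothing.
It also fails if it takes over 66 s, if anything falls off the work surface, if the arm or the gripper's body presses on something with over 40 N, if the wrist force passes 120 N, or if a joint passes its speed limit or range.

## Working session

There is one attempt and no reset: what is moved stays moved. The work goes in short steps, Python scripts to look and compute and a shell command to move; the robot and the scene stay as the last step left them, time stands still between calls to the robot, and variables do not carry over. Pictures are saved under pics/ and viewed, at most 11 in all, crops included, and the job is handed in when it is done.

```bash
mkdir -p pics; cat > h.py <<'E'
import numpy as np, cv2
from cell import telemetry, vision, ticket
def cam(n):
    c=vision.get_calibration(n);K=np.array(c["camera_matrix"],float);R=cv2.Rodrigues(np.array(c["rvec"],float))[0];t=np.array(c["tvec"],float).ravel()
    return K,R,t
def ray(n,u,v,C=None):
    K,R,t=C or cam(n);x=(u-K[0,2])/K[0,0];y=(v-K[1,2])/K[1,1]
    if n=="wrist":
        r=np.hypot(x,y);s=np.sin(r)/r if r>1e-9 else 1;d=np.array([x*s,y*s,np.cos(r)])
    else: d=np.array([x,y,1.])
    return -R.T@t,R.T@d
def hit(n,u,v,z,C=None):
    o,d=ray(n,u,v,C);return o+d*(z-o[2])/d[2]
def shot(n,f):
    C=cam(n);p,d=vision.read_camera(n);cv2.imwrite("pics/"+f+".png",p[:,:,::-1]);np.savez("pics/"+f,p=p,d=d,K=C[0],R=C[1],t=C[2]);return p,d,C
def load(f):
    z=np.load("pics/"+f+".npz");return z["p"],z["d"],(z["K"],z["R"],z["t"])
E
python3 - <<'E'
from h import *
a=shot("top","top1")[0];b=shot("scene","scene1")[0]
print(telemetry.observe()); print(cam("top"))
print(vision.get_calibration("wrist"))
E
```

```text
{'time': 0.1, 'qpos': array([ 1.17398318e+00,  3.42654531e-01,  1.52491821e+00, -1.82074950e-05,
        1.27538154e+00, -1.46004891e-01]), 'qvel': array([-0.00106271, -0.00084369, -0.00345261,  0.0004172 ,  0.00019093,
        0.00162625]), 'joint_efforts': array([ 2.48048716e-03, -4.31999481e+01, -2.44692475e+01,  7.21322419e-02,
        5.26315346e-02, -5.25432779e-05]), 'tool_pos': array([0.13023592, 0.50846939, 0.40411466]), 'tool_rot': array([-3.14024298e+00, -1.80872951e-04,  2.89078959e+00]), 'contact_force': array([ 0.41916875,  0.0064909 , -0.45910786]), 'torque': array([-0.00197772,  0.01385363,  0.04392986]), 'grip_force': 0.0, 'opening': 0.09188818507729972}
(array([[407.588824  ,   0.        , 258.4513949 ],
       [  0.        , 407.588824  , 191.09227253],
       [  0.        ,   0.        ,   1.        ]]), array([[ 0.01686819, -0.99985259,  0.00320435],
       [-0.99724529, -0.01705555, -0.07218687],
       [ 0.07223088, -0.00197786, -0.99738598]]), array([0.02754778, 0.54009936, 1.19841422]))
{'camera_matrix': array([[297.31863964,   0.        , 252.78408069],
       [  0.        , 297.31863964, 191.94899745],
       [  0.        ,   0.        ,   1.        ]]), 'rvec': array([-2.30836961, -1.79021403, -0.2368623 ]), 'tvec': array([-0.52349846, -0.03249872,  0.39134637])}
```

View pics/top1.png

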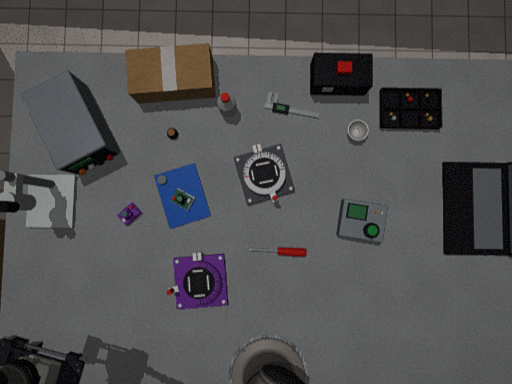

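View pics/scene1.png

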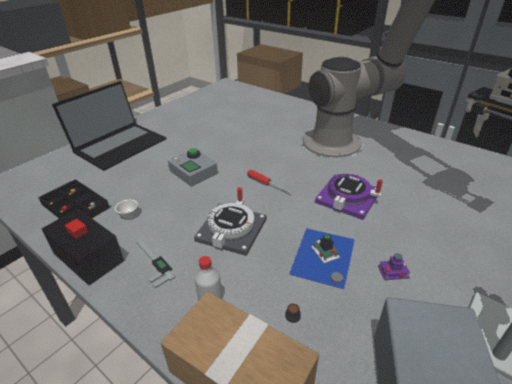

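The module is the green board on the blue mat at (182,199) in the top view; the purple one at (129,214) is a look-alike. The stage is the dark one at (265,174) with its handle at (275,198), and the purple one at (201,281) is a look-alike. The button is the green round one on the grey box at (372,230), not the red one at (345,67).

```bash
python3 - <<'E'
from h import *
p,d,C=load("top1")
a=p[135:245,115:400]
cv2.imwrite("pics/crop1.png",cv2.resize(a,None,fx=2.8,fy=2.8,interpolation=cv2.INTER_CUBIC)[:,:,::-1])
hsv=cv2.cvtColor(p,cv2.COLOR_RGB2HSV)
def rect(m,x0,y0,x1,y1,z,n):
    k=np.zeros_like(m);k[y0:y1,x0:x1]=m[y0:y1,x0:x1]
    pts=np.argwhere(k>0)[:,::-1].astype(np.float32)
    w=np.array([hit("top",u,v,z,C)[:2] for u,v in pts],np.float32)
    print(n,len(pts),pts.mean(0),w.mean(0),cv2.minAreaRect(w))
rect(cv2.inRange(hsv,(105,120,60),(125,255,255)),150,155,215,235,.004,"mat")
rect(cv2.inRange(hsv,(50,80,30),(85,255,255)),165,180,200,215,.019,"board")
rect(cv2.inRange(hsv,(50,80,30),(85,255,255)),362,220,385,242,.055,"button")
rect(cv2.inRange(hsv,(0,120,90),(8,255,255)),265,188,285,208,.086,"handle")
rect(cv2.inRange(hsv,(0,120,90),(8,255,255)),238,145,263,205,.046,"zero")
rect(cv2.inRange(hsv,(0,0,150),(180,60,255)),240,150,290,200,.046,"rim")
E
```

```text
mat 1992 [182.63153 195.45984] [0.5236761  0.26556554] ((0.523906409740448, 0.2677910327911377), (0.16903531551361084, 0.12926429510116577), 18.360065460205078)
board 131 [180.8855  198.67938] [0.5129518 0.267711 ] ((0.512510359287262, 0.26624393463134766), (0.05388040468096733, 0.03791239857673645), 62.52619934082031)
button 100 [372.11 230.05] [ 0.4299848  -0.29277644] ((0.4301320016384125, -0.2924649119377136), (0.02871067449450493, 0.029088737443089485), 0.9600290656089783)
handle 15 [274.4 197.4] [ 0.5176642  -0.00844631] ((0.5173870921134949, -0.008733490481972694), (0.008500466123223305, 0.00846794992685318), 0.8188807964324951)
zero 2 [246. 176.] [0.58134377 0.07399926] ((0.5813437700271606, 0.07399925589561462), (0.00586016196757555, 0.0), 90.9866714477539)
rim 330 [264.73938 177.9697 ] [0.5765693  0.01900228] ((0.5901414752006531, 0.02046605944633484), (0.11551027745008469, 0.11473789066076279), 64.67179870605469)
```

View pics/crop1.png

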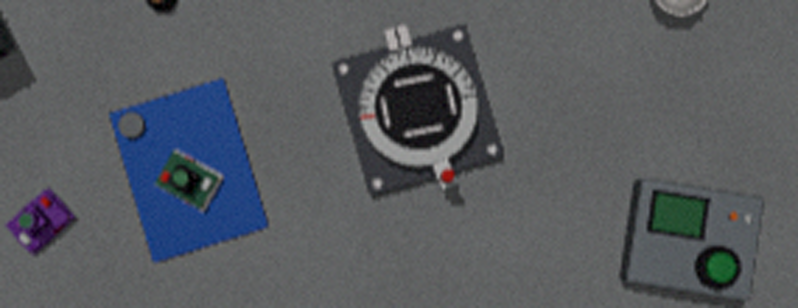

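The crop confirms it: module at (185,180), dark stage with its red 0 mark at (367,117), index block at (398,38), handle at (447,175) and green button at (720,266). The reading is about 86°. I'm going above the module.

```bash
python3 -m crank '[[1,-36,-12,5,0.12],[1,-72,-23,10,0.24],[1,-108,-35,15,0.36],[1,-143,-46,20,0.48],[1,-179,-58,25,0.6],[1,-215,-70,30,0.72],[1,-251,-81,35,0.84],[1,-287,-93,40,0.96],[1,-323,-104,45,1.08],[1,-358,-116,50,1.2],[1,-394,-128,55,1.32],[1,-430,-139,60,1.44]]' && python3 -m crank '[[1,0,0,0,0.12],[1,0,0,0,0.24],[1,0,0,0,0.36],[1,0,0,0,0.43],[1,0,0,0,0.43],[1,0,0,0,0.43]]'
python3 - <<'E'
from h import *
o=telemetry.observe();print(o["tool_pos"],o["tool_rot"],o["qpos"])
p,d,C=shot("wrist","w1");print(-C[1].T@C[2],C[1][2])
p=cv2.imread("pics/w1.png");cv2.imwrite("pics/w1b.png",cv2.resize(p,None,fx=1.5,fy=1.5))
E
```

```text
time: 1.1
tool_pos: [0.5136, 0.2658, 0.3441]
tool_rot: [-3.141, 0.0, 1.445]
contact_force: [0.3, 0.7, 0.6]
opening: 0.0919
grip_force: 0.0
time: 1.6
tool_pos: [0.5123, 0.2672, 0.3444]
tool_rot: [-3.141, 0.001, 1.023]
contact_force: [0.3, -0.6, 0.1]
opening: 0.0914
grip_force: 0.0
[0.51225145 0.26718891 0.34436539] [-3.14107005e+00  5.68618507e-04  1.02318418e+00] [3.48136503e-01 4.89801846e-01 1.46443801e+00 5.67423129e-05
 1.18812330e+00 8.95727590e-01]
[0.54865077 0.32695575 0.32535738] [-0.13795248 -0.22486882 -0.96457407]
```

View pics/w1b.png

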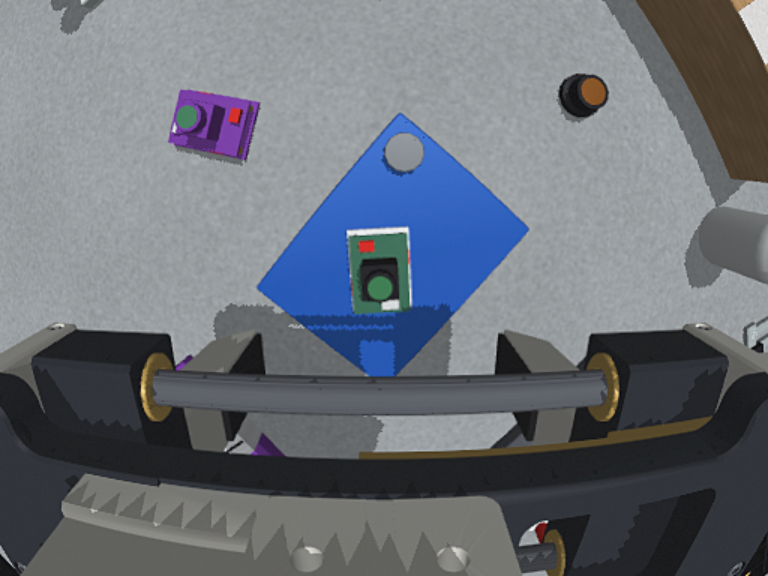

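The wrist view shows the module at (380,275), its lens at (379,287) and the look-alike off at (215,125). Nothing blocks the fingers.

```bash
cat > mod.py <<'E'
from h import *
def lens(p,C,roi,z):
    x0,y0,x1,y1=roi
    hsv=cv2.cvtColor(p,cv2.COLOR_RGB2HSV)
    g=cv2.inRange(hsv,(60,60,40),(90,255,255)); k=np.zeros_like(g);k[y0:y1,x0:x1]=g[y0:y1,x0:x1]
    n,l,s,c=cv2.connectedComponentsWithStats(k)
    for i in range(1,n):
        if s[i,4]>40: print(s[i],c[i],hit("wrist",*c[i],z,C))
E
python3 - <<'E'
from mod import *
p,d,C=load("w1")
lens(p,C,(225,145,285,215),.059)
hsv=cv2.cvtColor(p,cv2.COLOR_RGB2HSV)
# anything not blue & bright = board/plate: outline in world at plate top for far corners
b=cv2.inRange(hsv,(105,100,40),(125,255,255)); m=255-b; k=np.zeros_like(m);k[148:200,225:280]=m[148:200,225:280]
for v in range(152,200,6):
    u=np.where(k[v]>0)[0]
    L=hit("wrist",u.min()-.5,v,.023,C);Rr=hit("wrist",u.max()+.5,v,.023,C);print(v,u.min(),u.max(),L,Rr)
g=cv2.inRange(hsv,(60,60,40),(90,255,255));k=np.zeros_like(g);k[145:215,225:280]=g[145:215,225:280]
w=np.array([hit("wrist",u,v,.023,C)[:2] for v,u in np.argwhere(k>0)],np.float32)
h=cv2.minAreaRect(w);print(h)
E
```

```text
[ 232  156   41   53 1092] [253.04578755 178.76465201] [0.51730697 0.27544428 0.059     ]
[245 184  17  17 227] [253.00881057 191.59911894] [0.51091027 0.26503906 0.059     ]
152 244 272 [0.51940167 0.29757947 0.023     ] [0.54476407 0.28213543 0.023     ]
158 231 272 [0.50472833 0.29930937 0.023     ] [0.54157636 0.27677475 0.023     ]
164 232 272 [0.50225717 0.29345619 0.023     ] [0.53837347 0.27137772 0.023     ]
170 232 273 [0.49887945 0.28811168 0.023     ] [0.53604185 0.26540033 0.023     ]
176 233 273 [0.49636019 0.28218067 0.023     ] [0.53280383 0.2599128  0.023     ]
182 233 273 [0.49292025 0.27675086 0.023     ] [0.52954237 0.25437392 0.023     ]
188 233 273 [0.48944211 0.27127162 0.023     ] [0.52625445 0.24877844 0.023     ]
194 234 274 [0.48682795 0.26518474 0.023     ] [0.52384271 0.24256705 0.023     ]
((0.5106568336486816, 0.26538050174713135), (0.0556304045021534, 0.03992808610200882), 61.557044982910156)
```

```bash
python3 -m crank '[[1,-1,0,20,-0.03],[1,-2.4,0,50,-0.057],[1,-2.4,0,80,-0.057],[0.5,-2.4,0,105,-0.057],[0.3,-2.4,0,125,-0.057],[0.2,-2.4,0,135,-0.057],[0.2,-2.4,0,140,-0.057],[0.2,-2.4,0,140,-0.057],[-0.3,-2.4,0,140,-0.057],[-1,-2.4,0,140,-0.057],[-1,-2.4,0,140,-0.057],[-1,-2.4,0,140,-0.057]]' 25 && python3 -m crank '[[-1,0,0,0,0],[-1,0,0,0,0],[-1,0,0,0,0],[-1,0,0,0,0]]'
```

```text
time: 2.65
tool_pos: [0.5113, 0.2653, 0.2058]
tool_rot: [3.14, -0.001, 1.078]
contact_force: [0.6, -0.1, 0.6]
opening: 0.0362
grip_force: 0.0
time: 2.98
tool_pos: [0.5112, 0.2652, 0.2052]
tool_rot: [3.141, -0.001, 1.078]
contact_force: [-0.4, -0.6, 4.8]
opening: 0.0236
grip_force: 25.0
```

```bash
python3 -m crank '[[-1,0,0,-20,0],[-1,0,0,-55,0],[-1,0,0,-90,0],[-1,-20,20,-110,-0.08],[-1,-45,45,-120,-0.16],[-1,-72,71,-120,-0.24],[-1,-100,99,-120,-0.32],[-1,-128,127,-120,-0.4],[-1,-155,153,-120,-0.48],[-1,-183,181,-120,-0.56],[-1,-210,208,-120,-0.63],[-1,-230,228,-120,-0.7]]' && python3 -m crank '[[-1,0,0,0,0],[-1,0,0,0,0],[-1,0,0,0,0]]'
python3 - <<'E'
from h import *
p,d,C=shot("wrist","w2")
p=cv2.imread("pics/w2.png");cv2.imwrite("pics/w2b.png",cv2.resize(p,None,fx=1.5,fy=1.5,interpolation=cv2.INTER_CUBIC))
E
```

```text
time: 3.98
tool_pos: [0.6034, -0.0485, 0.3241]
tool_rot: [-3.141, 0.0, 1.78]
contact_force: [0.4, 0.2, -2.0]
opening: 0.0233
grip_force: 25.0
time: 4.23
tool_pos: [0.6027, -0.045, 0.324]
tool_rot: [-3.14, -0.001, 1.777]
contact_force: [-0.1, 1.1, -1.9]
opening: 0.0237
grip_force: 25.0
```

View pics/w2b.png

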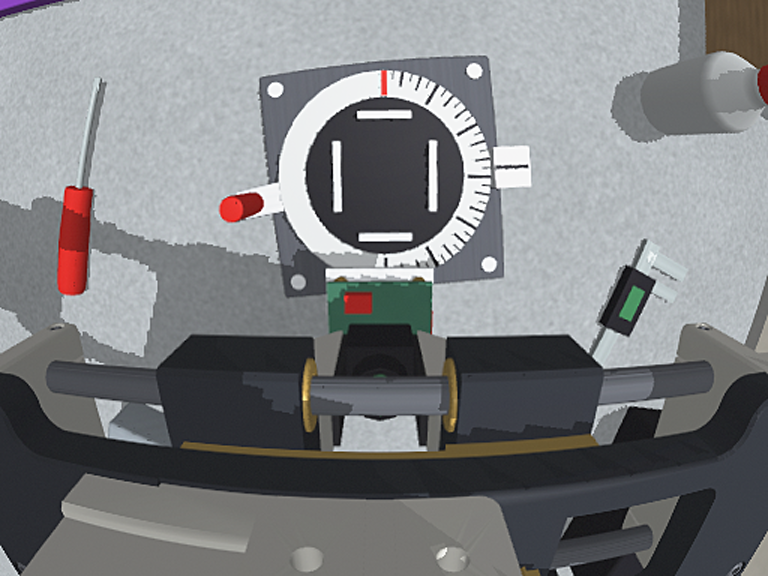

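The wrist view shows the nest's four rails at (384,115), (385,237), (337,177) and (433,175). The red zero is at (384,83), the index line at (512,166) and the handle top at (233,209).

```bash
cat > st.py <<'E'
from h import *
def rails(f,rois,z=.052,thr=150):
    p,d,C=load(f);g=p.min(2);out=[]
    for (x0,y0,x1,y1) in rois:
        v,u=np.where(g[y0:y1,x0:x1]>thr)
        w=np.array([hit("wrist",a+x0,b+y0,z,C)[:2] for a,b in zip(u,v)],np.float32)
        r=cv2.minAreaRect(w);out.append(np.array(r[0]));print(len(u),r)
    return out,p,C
E
python3 - <<'E'
from st import *
S=lambda *a:tuple(int(x/1.5) for x in a)
(t,b,l,r),p,C=rails("w2",[S(350,106,420,124),S(350,228,420,246),S(327,130,345,220),S(424,130,442,220)])
c=np.mean([t,b,l,r],0);ax=t-b;ay=l-r
print("nest",c,(t+b)/2,(l+r)/2,np.linalg.norm(ax),np.linalg.norm(ay),np.degrees(np.arctan2(ax[1],ax[0])),np.degrees(np.arctan2(ay[1],ay[0]))-90)
i=hit("wrist",500/1.5,165.5/1.5,.0465,C)[:2];e=hit("wrist",527/1.5,165.5/1.5,.0465,C)[:2]
hsv=cv2.cvtColor(p,cv2.COLOR_RGB2HSV);m=cv2.inRange(hsv,(0,150,80),(8,255,255))|cv2.inRange(hsv,(174,150,80),(180,255,255))
k=np.argwhere(m[44:66,248:264])+[44,248];zc=k.mean(0);z=hit("wrist",zc[1],zc[0],.046,C)[:2]
A=lambda q:np.degrees(np.arctan2(*(q-c)[::-1]))
h=hit("wrist",231/1.5,210/1.5,.086,C)[:2]
print("idx",i,A(i),A(e),np.linalg.norm(i-c),"zero",z,A(z),np.linalg.norm(z-c),"handle",h,A(h),np.linalg.norm(h-c))
E
```

```text
195 ((0.583595871925354, 0.055551376193761826), (0.030170684680342674, 0.00434667756780982), 12.405139923095703)
210 ((0.5983845591545105, -0.013107014819979668), (0.030141495168209076, 0.004380793776363134), 11.835040092468262)
247 ((0.5644508004188538, 0.015519071370363235), (0.004592781886458397, 0.03948303312063217), 12.452058792114258)
253 ((0.617655336856842, 0.02712167054414749), (0.0043332818895578384, 0.04029330983757973), 12.431509017944336)
nest [0.59102164 0.02127128] [0.59099022 0.02122218] [0.59105307 0.02132037] 0.07023304013466622 0.05445496309032558 102.15552075695376 -257.6978059918379
idx [0.6560098  0.04200511] 17.694769715922487 17.126314331172104 0.06821548964048613 zero [0.57963248 0.07476479] 102.01923124024934 0.05469249785002242 handle [ 0.51740606 -0.00985789] -157.07838539139505 0.07992670669236764
```

```bash
python3 -m crank '[[-1,25,1,0,-0.006],[-1,55,2,0,-0.006],[-1,67,2,0,-0.006],[-1,67,2,5,-0.006],[-1,67,2,20,-0.006],[-1,67,2,40,-0.006],[-1,67,2,52,-0.006],[-1,67,2,58,-0.006],[-1,67,2,62,-0.006],[-1,67,2,62,-0.006],[-1,67,2,62,-0.006],[-1,67,2,62,-0.006]]'
python3 - <<'E'
from h import *
o=telemetry.observe();print(o["tool_pos"],o["tool_rot"][2])
shot("wrist","w3");p=cv2.imread("pics/w3.png")
cv2.imwrite("pics/w3b.png",cv2.resize(p[90:290,130:390],None,fx=2.8,fy=2.8,interpolation=cv2.INTER_CUBIC))
E
```

```text
time: 5.28
tool_pos: [0.5916, 0.0206, 0.2636]
tool_rot: [3.14, 0.0, 1.784]
contact_force: [0.5, 0.3, -2.2]
opening: 0.0238
grip_force: 25.0
[0.5915714  0.02055348 0.26359481] 1.7837848622090455
```

View pics/w3b.png

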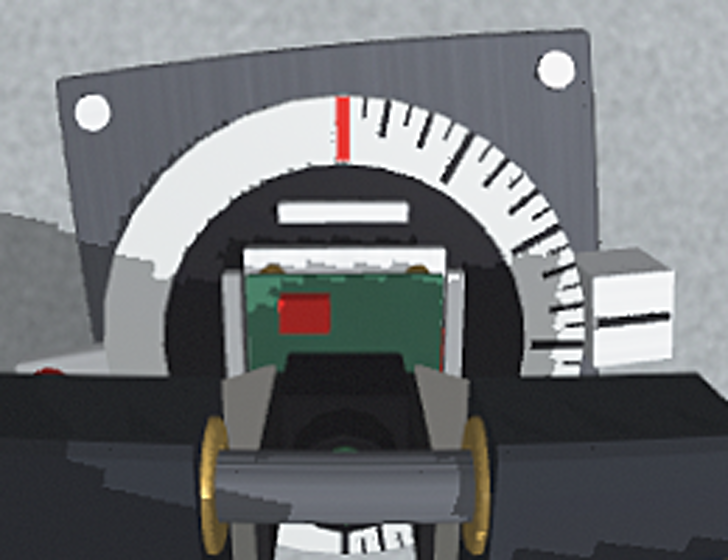

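The module hangs centred between the side rails at (233,320) and (455,320), with the front rail clear at (343,212). I'm lowering it.

```bash
python3 -m crank '[[-1,0.8,-0.4,3,0],[-1,0.8,-0.4,6,0],[-1,0.8,-0.4,9,0],[-1,0.8,-0.4,11,0],[-1,0.8,-0.4,13,0],[-1,0.8,-0.4,14,0],[-1,0.8,-0.4,14.5,0],[-1,0.8,-0.4,15,0],[-1,0.8,-0.4,15,0],[-1,0.8,-0.4,15,0]]'
```

```text
time: 6.17
tool_pos: [0.5906, 0.0213, 0.2482]
tool_rot: [3.141, 0.0, 1.784]
contact_force: [-2.8, -0.3, 3.7]
opening: 0.0241
grip_force: 25.0
```

```bash
python3 -m crank '[[-0.4,0,0,0,0],[-0.1,0,0,0,0],[-0.1,0,0,0,0],[-0.1,0,0,0,0],[-0.1,0,0,0,0],[-0.1,0,0,-5,0],[-0.1,0,0,-15,0],[-0.1,0,0,-30,0],[-0.1,0,0,-55,0],[-0.1,0,0,-85,0],[-0.1,0,0,-100,0],[-0.1,0,0,-100,0]]' && python3 -m crank '[[-0.1,0,-5,0,0.12],[-0.1,0,-10,0,0.24],[0,-2,-20,0,0.36],[0,-4,-30,0,0.48],[0,-6,-40,0,0.6],[0,-8,-50,0,0.72],[0,-10,-60,0,0.84],[0,-12,-68,0,0.96],[0,-14,-74,0,1.08],[0,-15,-78,0,1.2],[0,-15,-78,0,1.32],[0,-15,-78,0,1.38]]'  && python3 -m crank '[[0,0,0,0,0],[0,0,0,0,0],[0,0,0,0,0]]'
python3 - <<'E'
from h import *
o=telemetry.observe();print(o["tool_pos"],o["tool_rot"],o["qpos"])
shot("wrist","w4");p=cv2.imread("pics/w4.png")
cv2.imwrite("pics/w4b.png",cv2.resize(p,None,fx=1.5,fy=1.5,interpolation=cv2.INTER_CUBIC))
E
```

```text
time: 7.17
tool_pos: [0.5914, 0.0213, 0.3531]
tool_rot: [3.133, 0.003, 1.784]
contact_force: [1.3, 0.2, 0.7]
opening: 0.0411
grip_force: 0.0
time: 8.17
tool_pos: [0.5172, -0.0099, 0.3476]
tool_rot: [-3.141, 0.0, 0.397]
contact_force: [0.2, 0.3, -0.7]
opening: 0.0462
grip_force: 0.0
time: 8.42
tool_pos: [0.5176, -0.0098, 0.3476]
tool_rot: [-3.141, 0.0, 0.406]
contact_force: [-0.5, -0.2, -0.5]
opening: 0.0459
grip_force: 0.0
[ 0.51757219 -0.0097679   0.34761338] [-3.14138963e+00  1.55182364e-04  4.05901512e-01] [-1.67021024e-01  3.82719957e-01  1.63124868e+00  9.57158672e-05
  1.12786448e+00  9.97832774e-01]
```

View pics/w4b.png

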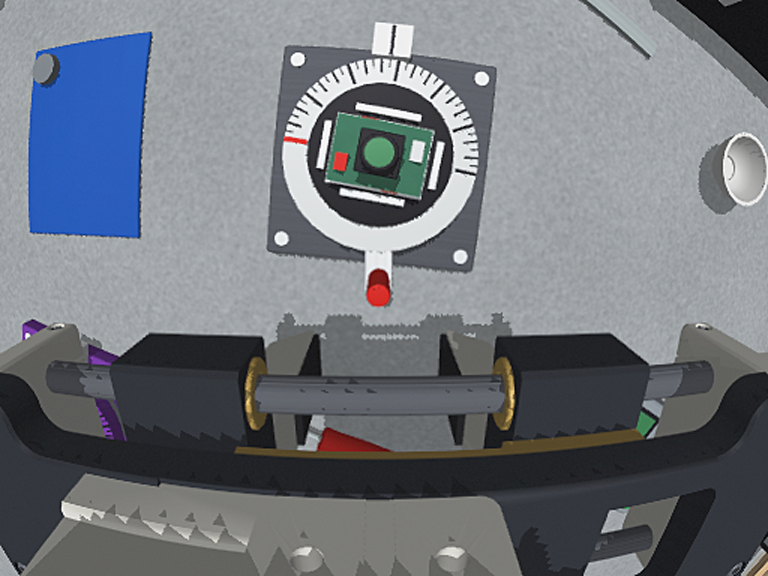

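The module sits flat inside the four rails at (380,155), and the handle post is straight ahead at (378,290). Next I grip it and turn.

```bash
python3 -m crank '[[0,0,0,25,0],[0,0,0,55,0],[0,0,0,85,0],[0,0,0,105,0],[0,0,0,114,0],[0,0,0,117,0],[0,0,0,117,0],[-1,0,0,117,0],[-1,0,0,117,0],[-1,0,0,117,0],[-1,0,0,117,0],[-1,0,0,117,0]]' 15 && python3 -m crank '[[-1,0,0,0,0],[-1,0,0,0,0]]'
```

```text
time: 9.47
tool_pos: [0.5177, -0.0098, 0.2313]
tool_rot: [3.141, -0.001, 0.404]
contact_force: [0.1, -0.3, 0.1]
opening: 0.0167
grip_force: 0.0
time: 9.63
tool_pos: [0.5177, -0.0098, 0.2311]
tool_rot: [3.141, -0.001, 0.404]
contact_force: [-0.4, 1.2, 4.3]
opening: 0.0132
grip_force: 15.0
```

```bash
python3 -m crank '[[-1,0.3,-6.3,0,0.079],[-1,1,-12.5,0,0.157],[-1,2.2,-18.7,0,0.236],[-1,3.9,-24.7,0,0.314],[-1,6.1,-30.6,0,0.393],[-1,8.7,-36.3,0,0.471],[-1,11.8,-41.8,0,0.55],[-1,15.3,-47,0,0.628],[-1,19.2,-52,0,0.707],[-1,23.4,-56.6,0,0.785],[-1,23.4,-56.6,0,0.785],[-1,23.4,-56.6,0,0.785]]'
python3 - <<'E'
from h import *
o=telemetry.observe();t=o["tool_pos"][:2]-[.591,.0213];print(np.degrees(np.arctan2(t[1],t[0])),np.hypot(*t))
shot("wrist","w5");p=cv2.imread("pics/w5.png")
cv2.imwrite("pics/w5b.png",cv2.resize(p[0:200,130:390],None,fx=2.8,fy=2.8,interpolation=cv2.INTER_CUBIC))
E
```

```text
time: 10.63
tool_pos: [0.5171, 0.0517, 0.2311]
tool_rot: [-3.141, -0.001, -0.378]
contact_force: [-1.1, 0.9, 5.9]
opening: 0.0135
grip_force: 15.0
157.64807717018348 0.07994131804764266
```

View pics/w5b.png

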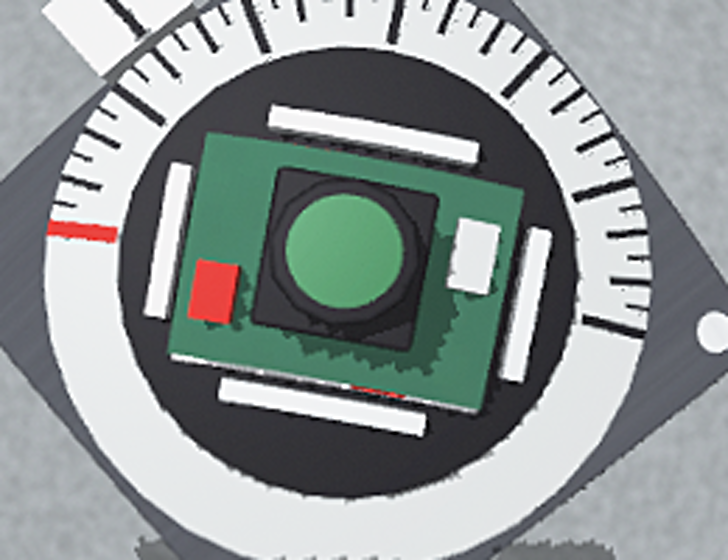

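Still seated; the red zero is at (82,231), the 30 mark at (135,98) and the index line at (125,18). I'm reading the scale by sampling the rim.

```bash
cat > scale.py <<'E'
from h import *
from scipy.signal import find_peaks
def run(f,c,lo,hi):
    p,d,C=load(f);K,R,t=C;g=p.min(2).astype(np.float32)
    a=np.arange(lo,hi,.1)
    def samp(r,z,img):
        P=np.stack([c[0]+r*np.cos(np.radians(a)),c[1]+r*np.sin(np.radians(a)),0*a+z],1)
        q=cv2.fisheye.projectPoints(P[:,None].astype(np.float64),cv2.Rodrigues(R)[0],t,K,np.zeros(4))[0][:,0].astype(np.float32)
        return cv2.remap(img,q[:,:1],q[:,1:],cv2.INTER_LINEAR)[:,0]
    rim=np.mean([samp(r,.046,g) for r in (.057,.058,.059)],0)
    idx=np.mean([samp(r,.0465,g) for r in (.067,.069,.071)],0)
    red=samp(.054,.046,np.clip(p[:,:,0].astype(np.float32)-p[:,:,1],0,255))
    pk=find_peaks(-rim,prominence=15)[0];print("ticks",a[pk].round(1))
    pi=find_peaks(-idx,prominence=25)[0];print("index",a[pi].round(1),idx[pi])
    k=red>80;print("zero",a[k].mean() if k.any() else None)
E
python3 - <<'E'
from scale import *; from st import rails
S=lambda *a:[int(v) for v in (a[0]/2.8+130,a[1]/2.8,a[2]/2.8+130,a[3]/2.8)]
p,d,C=load("w5")
def cen(x,y): return hit("wrist",x/2.8+130,y/2.8,.052,C)[:2]
c=np.mean([cen(373,134),cen(322,406),cen(168,240),cen(526,305)],0);print(c)
for cc in (c,(.591,.0213)): run("w5",cc,0,75)
run("w4",(.591,.0213),0,110)
E
```

```text
[0.59068496 0.02109699]
ticks [ 2.9  7.9 12.9 17.7 22.7 27.3 32.9 37.7 42.6 47.5 52.6 58.5]
index [17.5] [46.645832]
zero 57.45
ticks [ 2.6  7.7 12.7 17.8 22.8 28.2 32.7 37.7 42.8 47.7 52.8 58.7]
index [16.8] [47.060547]
zero 57.650000000000006
ticks [  2.2   7.1  11.9  17.4  22.2  26.8  32.3  37.1  42.   47.3  52.4  57.2
  62.3  67.3  72.3  77.3  82.1  87.3  92.5  97.3 102.7]
index [17.  85.5] [43.923176 93.441734]
zero 102.35000000000001
```

```bash
python3 -m crank '[[-0.4,0,0,0,0],[0,0,0,0,0],[0,0,0,0,0],[0,0,0,0,0],[0,0,0,-10,0],[0,0,0,-35,0],[0,0,0,-65,0],[0,0,0,-90,0],[0,0,0,-100,0],[0,0,0,-100,0],[0,0,0,-100,0]]'
python3 - <<'E'
from scale import *
p,d,C=shot("wrist","w6")
cv2.imwrite("pics/w6b.png",cv2.resize(p[0:220,130:390],None,fx=2.7,fy=2.7,interpolation=cv2.INTER_CUBIC)[:,:,::-1])
for c in ((.591,.0213),(.5905,.0213),(.591,.0208)): run("w6",c,5,75)
E
```

```text
time: 11.6
tool_pos: [0.5167, 0.0514, 0.3306]
tool_rot: [-3.141, -0.0, -0.381]
contact_force: [-0.1, 1.1, 0.5]
opening: 0.0461
grip_force: 0.0
ticks [ 7.7 12.6 17.8 22.9 27.8 32.9 37.8 42.8 47.9 53.  58.6]
index [17.1] [45.57552]
zero 57.74999999999981
ticks [ 7.7 12.5 17.7 22.6 27.5 32.6 37.8 42.4 47.5 52.6 58.1]
index [17.] [46.005207]
zero 57.24999999999981
ticks [ 8.2 13.1 18.2 23.3 28.3 33.4 38.5 43.1 48.1 53.4 58.8]
index [17.5] [46.289715]
zero 58.04999999999981
```

View pics/w6b.png

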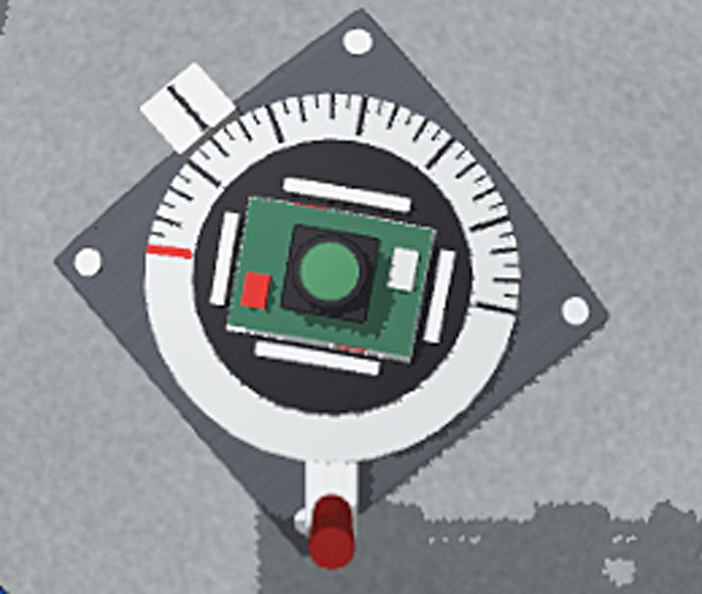

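The index line is at (188,107), and the 40 mark at (205,148) is just past it. The reading is about 40.7 in every fit, so I regrip and nudge the handle 0.65° (0.9 mm).

```bash
python3 -m crank '[[0,0,0,30,0],[0,0,0,60,0],[0,0,0,85,0],[0,0,0,97,0],[0,0,0,100,0],[0,0,0,100,0],[-1,0,0,100,0],[-1,0,0,100,0],[-1,0,0,100,0],[-1,0,0,100,0],[-1,0,0,100,0],[-1,0,0,100,0]]' && python3 -m crank '[[-1,0,0,0,0],[-1,0,0,0,0],[-1,0,-0.4,0,0.005],[-1,0,-0.9,0,0.011],[-1,0,-0.9,0,0.011],[-1,0,-0.9,0,0.011],[-0.4,0,-0.9,0,0.011],[0,0,-0.9,0,0.011],[0,0,-0.9,0,0.011],[0,0,-0.9,0,0.011]]' && python3 -m crank '[[0,0,0,-10,0],[0,0,0,-35,0],[0,0,0,-65,0],[0,0,0,-90,0],[0,0,0,-100,0],[0,0,0,-100,0],[0,0,0,-100,0]]'
python3 - <<'E'
from scale import *
shot("wrist","w7")
for c in ((.591,.0213),(.5905,.0213),(.591,.0208)): run("w7",c,5,75)
o=telemetry.observe();print(o["tool_pos"],o["tool_rot"],o["qpos"])
E
```

```text
time: 12.65
tool_pos: [0.517, 0.0515, 0.2312]
tool_rot: [-3.141, -0.001, -0.381]
contact_force: [-0.0, -0.8, 2.1]
opening: 0.0134
grip_force: 15.0
time: 13.48
tool_pos: [0.5171, 0.0523, 0.2305]
tool_rot: [3.142, 0.0, -0.392]
contact_force: [0.7, -0.7, -0.2]
opening: 0.0357
grip_force: 0.0
time: 14.07
tool_pos: [0.517, 0.0523, 0.3306]
tool_rot: [-3.141, -0.0, -0.392]
contact_force: [-0.9, 0.2, 0.0]
opening: 0.046
grip_force: 0.0
ticks [ 7.4 12.3 17.4 22.3 27.4 32.4 37.3 42.3 47.4 52.6 57.9]
index [17.1] [43.96224]
zero 57.29999999999981
ticks [ 7.2 12.2 17.2 21.9 27.1 32.  37.2 42.1 47.1 52.2 57.5]
index [17.] [41.34831]
zero 56.94999999999982
ticks [ 7.9 12.8 17.8 22.6 27.7 32.8 37.9 42.8 47.8 52.8 58.2]
index [17.4] [42.83724]
zero 57.74999999999981
[0.51677585 0.05228641 0.32965155] [ 3.14105337e+00  1.77039079e-03 -3.92231086e-01] [-4.68145017e-02  4.06058065e-01  1.65004372e+00  1.03917374e-04
  1.08733929e+00  1.91616404e+00]
```

The scale reads about 40.2. Now to the button, with the fingers shut.

```bash
python3 -m crank '[[0,0,0,-20,0],[-0.5,5,35,-20,0],[-1,10,70,-20,0],[-1,15,105,-20,0],[-1,21,140,-20,0],[-1,26,175,-20,0],[-1,31,210,-20,0],[-1,36,245,-20,0],[-1,41,280,-20,0],[-1,46,315,-20,0],[-1,51,352,-20,0],[-1,51,352,-20,0]]' && python3 -m crank '[[-1,0,0,0,0],[-1,0,0,0,0],[-1,0,0,0,0]]'
python3 - <<'E'
from h import *
for n in("top1","scene1"):
    p,d,C=load(n);m=cv2.inRange(cv2.cvtColor(p,cv2.COLOR_RGB2HSV),(50,80,30),(85,255,255))
    x0,y0,x1,y1=(362,220,385,242) if n=="top1" else (180,145,205,159)
    k=np.argwhere(m[y0:y1,x0:x1])+[y0,x0]
    P=[]
    for v,u in k:
        if d[v,u]>0:
            dd=C[1].T@(np.linalg.inv(C[0])@[u,v,1]*d[v,u]-C[2]);P.append(dd)
    print(n,len(k),np.median(P,0))
p,d,C=shot("wrist","w8")
m=cv2.inRange(cv2.cvtColor(p,cv2.COLOR_RGB2HSV),(50,80,30),(85,255,255))
n,l,s,c=cv2.connectedComponentsWithStats(m)
for i in range(1,n):
    if s[i,4]>60: print(s[i],c[i],hit("wrist",*c[i],.055,C))
cv2.imwrite("pics/w8b.png",p[:,:,::-1]);o=telemetry.observe();print(o["tool_pos"],o["tool_rot"])
E
```

```text
time: 15.12
tool_pos: [0.4281, -0.2976, 0.3487]
tool_rot: [3.14, 0.002, -0.397]
contact_force: [0.1, -0.6, 0.3]
opening: 0.0005
grip_force: 0.0
time: 15.37
tool_pos: [0.43, -0.2914, 0.3498]
tool_rot: [-3.14, 0.002, -0.391]
contact_force: [-0.2, -0.2, 0.2]
opening: 0.0006
grip_force: 0.0
top1 100 [ 0.43034312 -0.28897154  0.06710487]
scene1 41 [ 0.43421471 -0.28318673  0.06691645]
[ 166  128   58   49 1904] [194.27731092 151.9112395 ] [ 0.48236068 -0.25357782  0.055     ]
[237 174  32  33 845] [252.3112426  190.09467456] [ 0.42689231 -0.2899501   0.055     ]
[ 0.43014206 -0.29124633  0.35006583] [-3.14078313e+00  1.37906692e-03 -3.90548767e-01]
```

View pics/w8b.png

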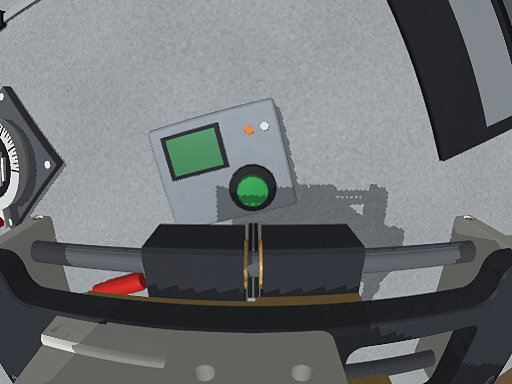

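The button at (252,188) lies under the closed fingertips, and both depth views put its top at z≈0.067.

```bash
python3 -m crank '[[-1,0,0,25,0],[-1,0,0,55,0],[-1,0,0,80,0],[-1,0,0,93,0],[-1,0,0,99,0],[-1,0,0,102,0],[-1,0,0,104,0],[-1,0,0,106,0],[-1,0,0,108,0],[-1,0,0,109,0],[-1,0,0,109,0]]'
```

```text
time: 16.33
tool_pos: [0.4302, -0.2926, 0.2424]
tool_rot: [3.141, -0.002, -0.392]
contact_force: [1.7, 1.2, 3.1]
opening: 0.0006
grip_force: 1.5
```

```bash
python3 -m crank '[[-1,0,0,1,0],[-1,0,0,2,0],[-1,0,0,3,0],[-1,0,0,4,0],[-1,0,0,4,0],[-1,0,0,4,0]]'
```

```text
time: 16.83
tool_pos: [0.4302, -0.2926, 0.2391]
tool_rot: [3.141, -0.002, -0.392]
contact_force: [0.5, 3.1, 14.4]
opening: 0.0004
grip_force: 7.1
```

The force of 14 N is above the 5 N needed, so the button is at its stop. A touch more, then I retreat.

```bash
python3 -m crank '[[-1,0,0,0.7,0],[-1,0,0,0.7,0],[-1,0,0,0.7,0]]' && python3 -m crank '[[-1,0,0,-10,0],[-1,0,0,-40,0],[-1,0,0,-75,0],[-1,0,0,-110,0],[-1,0,0,-130,0],[-1,0,0,-130,0],[-1,0,0,-130,0],[-1,0,0,-130,0]]'
python3 - <<'E'
from h import *
p,d,C=shot("top","top2")
cv2.imwrite("pics/top2b.png",cv2.resize(p[130:260,115:400],None,fx=2.8,fy=2.8,interpolation=cv2.INTER_CUBIC)[:,:,::-1])
E
```

```text
time: 17.08
tool_pos: [0.4301, -0.2926, 0.239]
tool_rot: [3.141, -0.002, -0.392]
contact_force: [-0.7, 3.8, 19.1]
opening: 0.0003
grip_force: 9.7
time: 17.75
tool_pos: [0.4294, -0.2923, 0.3657]
tool_rot: [-3.141, 0.003, -0.392]
contact_force: [-0.7, 0.1, -0.4]
opening: 0.0005
grip_force: 0.0
```

View pics/top2b.png

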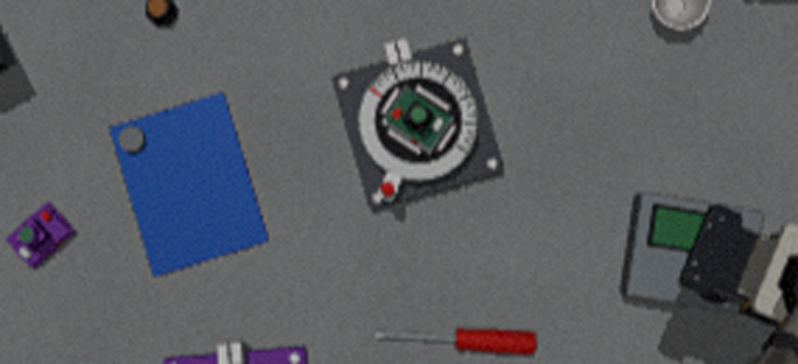

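The module sits in its frame at (418,115), the dial is turned with its handle at (388,188), and the bystanders are unmoved. I'm handing in.

```bash
python3 -c "
from cell import ticket;print(ticket.hand_in())"
```

```text
the job is handed in; nothing more can be done
None
```

The module is in its frame, the scale reads about 40° (last measured at 40.2°), the shutter was pressed to its stop, and I handed the job in at about 18 s; no verdict was returned.

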